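Lock a painted tile into the decorating jig

ROBOT

A 7-joint arm with a two-finger parallel gripper is mounted at the origin on the work surface. World frame = base frame: x ahead of the robot, y to its left, z up, the work surface at z = 0. Lengths are in m, angles in rad, forces in N, time in s.
With the tool pointing down it reaches from about 0.4 to 0.875 m from the base axis. Payload 19.3 kg.
Tool frame: the origin (TCP) lies on the centre line of the jaws, within the pads' length; the fingertips stand 14 mm ahead of it and the grasp point (between the pads) lies 5 mm behind it; x points along the fingers, y is the direction in which the jaws open and shut, and the axes are right-handed (so a half turn about x gives the same grasp; the last joint's range is limited). The gripper opens to 85 mm and grips with 20 to 120 N. Pads are 22 mm wide; open, the fingers measure 114 mm over their backs; the gripper's body (76 mm by 85 mm) begins 54 mm behind the grasp point. The pads swing forward as they close: fully open they stand 13 mm farther back than shut.
Start: joints at [1.192, 0.521, -0.036, 1.599, 0.021, 1.021, -0.113], TCP at [0.19, -0.595, 0.245] pointing down, gripper open.
Joint ranges: [-2.91, 2.91], [-0.3, 2.13], [-1.5, 1.42], [0.17, 2.43], [-1.26, 4.41], [0.16, 1.93], [-2.52, 2.52]. Speed limits (rad/s): [1.89, 1.89, 2.39, 2.39, 3.01, 3.01, 3.01].

INTERFACE

Orientations are given as [roll, pitch, yaw] about the fixed x, y, z axes, in that order (R = Rz(yaw) Ry(pitch) Rx(roll)).
In Python, from workcell import monitor, optics, bot gives the robot as it stands.
- The arm moves only by the tool arm_command, never from a script. Its arguments are lists of equal length, an entry for each row: "delta_pos": the shift along the tool's x, y, z as a fraction of full scale, a list of three; "rotation": the turn, a rotation vector about the tool's x, y, z as a fraction of full scale, a list of three. In form: {"delta_pos": [[dx, dy, dz], ...], "rotation": [[wx, wy, wz], ...]}. A call has 1 to 10 rows; each row shifts and turns the pose as measured when the row begins, along the tool's axes as they then stand; what a row does not reach is not made up. Full scale, the value 1, is 30 mm for a shift and 6 degrees for a turn. A row lasts 1/10 s, in which the tool goes at most 50 mm and 8.59 degrees, less where a joint would pass 70% of its speed; a pose out of reach is approached as far as the arm can. A call with a number of a shift or a turn outside -1 to 1 is refused whole. A call with a gripper value outside its range is refused whole. "gripper" is the closure, from -1 (fully open) to 1 (shut), so that 0 is half open, set as the call begins (left out, the last holds). The fingers move at their own pace and stop on an object; "grip_force" is the grip in N (left out, the last holds). Time passes only in rows, so rows that do not move let the fingers close. It gives the time, the measured TCP pose, the force and the opening at its end, in the units of the state.
- monitor.observe(): the state, without advancing time (a new reading comes with each control period).
- optics.grab_frame(name): name is "scene" or "top" or "wrist"; returns the picture (480x640x3 uint8, red, green, blue); there is no depth.
- optics.camera_params(name): a dict with "fx", "fy", "cx", "cy" (pixels), "origin" and "rotation" of the camera in the world. Camera axes: x right, y down, z forward; pixel columns grow to the right and rows downward; lengths in m; the calibration is good to about 2 mm. A picture is of the moment at which its call begins: read the wrist's pose just before it. camera_params takes no time and is no camera call; for the wrist camera it gives the pose at the moment of the call.
- bot.job_done(): hands the job in, once; it reports no verdict.
The state is a dict: "clock": time; "qpos": joint angles; "qd": joint speeds; "joint_efforts": joint torques, N m; "position": TCP position; "tool_rot": TCP orientation; "force": force on the tool from outside, world axes, zero at the start; "moment": the same for the moment, N m; "grip_width": finger opening in m.
Only numpy, scipy, OpenCV 4.12 (cv2) and the standard library are available. Lean on these libraries where they do the work, as an engineer would, in place of code of your own. Each camera call takes 0.05 s, during which the arm holds its last target. There are 200 camera calls.

TASK

A freshly painted tile lies loose in the brass-topped holding jig: lock it in by pushing the red knob with the fingertips along the long leg of the L-shaped slot to the corner, so that the jaw pushes the tile up to the fence, and then round the corner to the very end of the short leg. Only push the knob: do not grip or lift it, and do not touch the wet tile. Leave the jars and the cup standing where they are, and come away from the jig when the knob is home.

Things in the scene. Friction and masses are not known exactly. Their poses are not given: they have to be found in the camera images.
- jig: Fixed jig, plywood base 300 x 150 x 12 mm; origin: centre of its underside on the table. x runs along it from knob end to tile end, y across, z up. Brass cover plate (x -145 to -5, y +-70 mm, top 34 mm above the table) with an L slot 15 mm wide: long leg along the jig's +x, short leg from its corner along +y. Beyond the plate: the open tile bed with side guides (y +-52 to 62 mm, top 24 mm).
- carriage (a joint): Travel in m of the jaw carriage along the jig's x: 0 with the knob's pin at slot_start, 0.060 with it in line with the short leg; the slot stops it at 0.0615. About 2.5 N of friction plus the tile's, no spring: it stays where left. Its steel jaw bar slides under the brass plate, face at jig x = -27 mm + travel, and pushes the tile.
- cross (a joint): Travel in m of the knob's pin across the carriage, along the jig's +y: 0 on the centre line of the long leg, 0.040 at the end of the short leg (stopped by the slot at 0.0415). It can move more than 1.5 mm only when the pin is at the corner. About 1.5 N of friction, no spring.
- knob (a point): Centre of the red knob, 59 mm above the table: upright octagonal block, 26 mm across its main faces (facing the jig's +-x and +-y), 31 mm across the narrow ones, from 41 to 77 mm above the table. Its 12 mm steel pin goes down into the slot with 1.5 mm play each side; it only rests there under a light spring (2.5 N) and would come up if pulled.
- slot_start (a point): Point on the brass plate's top (34 mm above the table) on the slot's centre line where the pin's axis lies at the start of the long leg.
- slot_corner (a point): Same, for the corner: 60 mm from slot_start along the jig's +x.
- slot_end (a point): Same, for the end of the short leg: 40 mm from slot_corner along the jig's +y. The knob must end here.
- fence (a point): Middle of the fence's top edge, 26 mm above the table, on the face that the tile comes up to (jig x = 135 mm).
- tile: White ceramic tile 100 x 100 x 8 mm with a wet painted blue sky, about 0.2 kg, loose on the base between the side guides; origin at the centre of its underside, axes as the jig's. Against the fence its centre lies at jig x = 85 mm; it starts 6 to 14 mm short of that. The jaw moves it; do not touch it.
- jar_amber_mid (a point): Centre (31 mm up) of an amber paint jar with a yellow cap, 48 mm across, 62 mm high, loose, standing beside the jig. Leave alone.
- jar_blue_mid (a point): Centre (31 mm up) of a blue paint jar, 48 mm across, 62 mm high, loose, standing beside the jig. Leave alone.
- cup_mid (a point): Centre (35 mm up) of an open white plastic cup, 60 mm across its rim, 70 mm high, loose, standing beside the jig. Leave alone.

How it is judged:
On the way, in this order (a step that is already met when the one before it is completed fails the run):
1. the knob is pushed along the long leg to the corner (value of joint carriage above 0.056 m and value of joint cross below 0.01 m).
2. the knob is pushed along the short leg to its end (value of joint carriage above 0.056 m and value of joint cross above 0.035 m), for 0.1 s.
At the end, for the whole second after the job is handed in: The knob's pin is within 5 mm of the end of the short leg and down in the slot (raised less than 4 mm), the carriage is within 4 mm of the short leg's line, the tile lies flat in its bed within 5 mm of the fence, all is at rest, and the jars and the cup are within 20 mm of where they stood (all of step 2 and x of tile in the frame of jig above 0.08 m and z of tile in the frame of jig below 0.015 m and z of knob in the frame of jig below 0.063 m and velocity of joint carriage between -0.005 and 0.005 m/s and velocity of joint cross between -0.005 and 0.005 m/s and linear speed of tile below 0.01 m/s and distance of each of jar_amber_mid, jar_blue_mid, cup_mid from where it was at the start of the episode below 0.02 m); the robot touches nothing.
It fails at once if the knob is lifted more than 6 mm (z of knob in the frame of jig above 0.065 m).
It fails at once if the knob is gripped: squeezed from opposite sides by the fingers ((contact force between the fingers and pin_c1 above 1 N and contact force between the fingers and pin_c2 above 1 N) or (contact force between the fingers and pin_c3 above 1 N and contact force between the fingers and pin_c4 above 1 N)).
It fails at once if the robot touches the painted tile (contact force between any of the fingers, the arm and tile above 0.5 N).
It fails at once if a jar or the cup is shifted more than 20 mm or tipped (distance of any of jar_amber_mid, jar_blue_mid, cup_mid from where it was at the start of the episode above 0.02 m or angle between any of jar_amber_mid, jar_blue_mid, cup_mid's own z axis and vertical above 0.3 rad).
It also fails if it takes over 48 s, if anything falls off the work surface, if the arm or the gripper's body presses on something with over 40 N, if the wrist force passes 120 N, or if a joint passes its speed limit or range.

## Working session

There is one attempt and no reset: what is moved stays moved. The work goes in short steps, Python scripts to look and compute and a tool call to move; the robot and the scene stay as the last step left them, time stands still between calls to the robot, and variables do not carry over. Pictures are saved under pics/ and viewed, about 8 in all and at most 12, crops included, and the job is handed in when it is done.

Besides the shell and the picture viewer there is one more tool, called as name(argument=value, ...) on one line, values as JSON. arm_command: Moves the arm, as the interface text tells. Its arguments: {"type":"object","properties":{"delta_pos":{"type":"array","items":{"type":"array","items":{"type":"number"}}},"rotation":{"type":"array","items":{"type":"array","items":{"type":"number"}}},"gripper":{"type":"number"},"grip_force":{"type":"number"}},"required":["delta_pos","rotation"]}

```bash
mkdir -p pics; python3 - <<'E'
from workcell import monitor, optics, bot
import cv2
print(monitor.observe())
for n in ("scene","top"):
    f=optics.grab_frame(n); cv2.imwrite(f"pics/{n}0.png",f[:,:,::-1]); print(n,optics.camera_params(n))
E
```

```text
{'clock': 0.0, 'qpos': array([ 1.19178334,  0.52201516, -0.03634801,  1.59998817,  0.02120609,
        1.02109175, -0.11279574]), 'qd': array([-0.00102619, -0.0009934 ,  0.00062123, -0.00016954,  0.00124633,
        0.00053158,  0.00047814]), 'joint_efforts': array([-7.10278437e-04, -9.27102900e+01,  1.97971545e+00, -3.69932842e+01,
        1.78201793e-02,  8.23738519e-03, -2.33488117e-05]), 'position': array([ 0.18983663, -0.59514464,  0.24473188]), 'tool_rot': array([-1.50446845,  1.56967909,  1.94595216]), 'force': array([-0.17487095,  0.9953966 , -0.14848177]), 'moment': array([ 0.06583734,  0.00352184, -0.01326685]), 'grip_width': 0.085263045447654}
scene {'fx': 473.75525191046023, 'fy': 473.75525191046023, 'cx': 319.83904088870145, 'cy': 235.61969799766908, 'origin': array([ 0.96423379, -0.44142184,  0.44762014]), 'rotation': array([-2.15267512,  0.02180995,  0.68417315])}
top {'fx': 571.9869204838493, 'fy': 571.9869204838493, 'cx': 316.11332310520964, 'cy': 235.09689014745916, 'origin': array([ 0.52386916, -0.01092696,  0.96773815]), 'rotation': array([-3.08155145,  0.02806855, -1.55351606])}
```

View pics/top0.png

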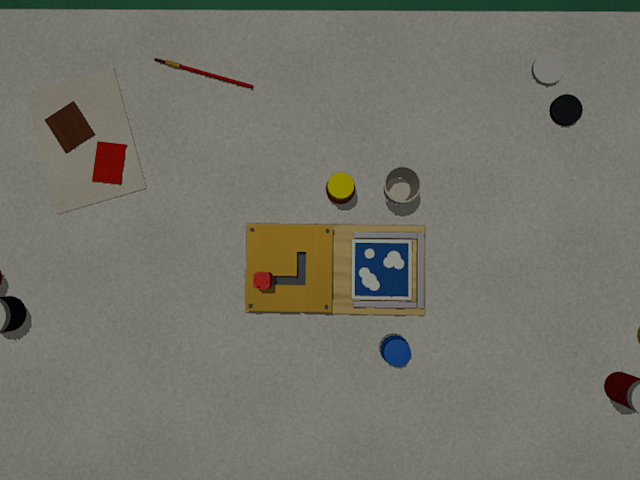

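View pics/scene0.png

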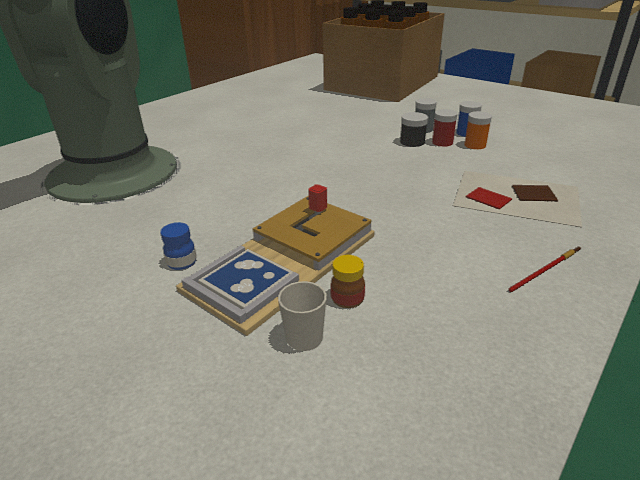

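Top view: brass plate spans cols 246–333, rows 223–314. The red knob is at (262,281), the slot corner near (301,280) and the slot end near (301,255). The amber jar is at (341,187), the cup at (402,187) and the blue jar at (396,350). Jig +x points right in the image, which is about world −y.

```bash
cat > h.py <<'E'
import numpy as np, cv2
from scipy.spatial.transform import Rotation as R
def ray(P,uv):
    d=np.array([(uv[0]-P['cx'])/P['fx'],(uv[1]-P['cy'])/P['fy'],1.])
    return R.from_euler('xyz',P['rotation']).as_matrix()@d
def plane(P,uv,z):
    d=ray(P,uv); o=P['origin']; return o+d*(z-o[2])/d[2]
def tri(P,a,Q,b):
    u,v=ray(P,a),ray(Q,b); A=np.stack([u,-v],1)
    s=np.linalg.lstsq(A,Q['origin']-P['origin'],rcond=None)[0]
    p,q=P['origin']+s[0]*u,Q['origin']+s[1]*v
    return (p+q)/2,np.linalg.norm(p-q)
def blob(m,box=None):
    m=m.astype(np.uint8)
    if box: k=np.zeros_like(m);x0,y0,x1,y1=box;k[y0:y1,x0:x1]=1;m=m*k
    cs=cv2.findContours(m,cv2.RETR_EXTERNAL,cv2.CHAIN_APPROX_NONE)[0]
    return max(cs,key=cv2.contourArea)
def cen(c):
    M=cv2.moments(c); return np.array([M['m10'],M['m01']])/M['m00']
E
python3 - <<'E'
from h import *
from workcell import optics
np.set_printoptions(precision=4,suppress=True)
T,S=optics.camera_params('top'),optics.camera_params('scene')
t,s=cv2.imread('pics/top0.png'),cv2.imread('pics/scene0.png')
h,hs=cv2.cvtColor(t,cv2.COLOR_BGR2HSV),cv2.cvtColor(s,cv2.COLOR_BGR2HSV)
red=lambda h:((h[...,0]<6)|(h[...,0]>174))&(h[...,1]>150)&(h[...,2]>70)
kt=blob(red(h),(235,255,290,300)); ks=blob(red(hs),(295,175,340,220))
print('knob px',cv2.boundingRect(kt),cen(kt),cv2.boundingRect(ks),cen(ks))
print('knob tri',tri(T,cen(kt),S,cen(ks)))
# bright top face
kt2=blob(red(h)&(h[...,2]>150),(235,255,290,300));print('topface',cv2.boundingRect(kt2),plane(T,cen(kt2),.077))
print(h[281,250:275,2],h[281,250:275,0])
# plate
print('hsv plate',h[240,280],'wood',h[230,343])
m=(h[...,0]>17)&(h[...,0]<24)&(h[...,1]>175)
c=blob(m,(235,215,345,322)); r=cv2.minAreaRect(c); bx=cv2.boxPoints(r); print('rect',r)
W=np.array([plane(T,p,.034) for p in bx]);print(W, np.linalg.norm(np.roll(W,-1,0)-W,axis=1), W.mean(0))
# slot
g=(h[...,2]<95)&(h[...,1]<170);c=blob(g,(270,245,315,292));print('slot',cv2.boundingRect(c),cv2.contourArea(c))
# jars
y=blob((abs(h[...,0].astype(int)-29)<3)&(h[...,1]>200)&(h[...,2]>120),(320,165,362,210));print('amber',plane(T,cen(y),.062))
b=blob((h[...,0]>100)&(h[...,0]<125)&(h[...,1]>150),(375,325,415,370));print('blue',plane(T,cen(b),.055))
(cx,cy),rr=cv2.minEnclosingCircle(blob((h[...,0]>100)&(h[...,1]>150),(350,235,415,305)));print('cup',plane(T,(402,185),.07))
tl=blob((h[...,0]>100)&(h[...,0]<125)&(h[...,1]>150),(345,230,418,310));print('paint',cv2.minAreaRect(tl),plane(T,cv2.minAreaRect(tl)[0],.02))
cv2.imwrite('pics/c1.png',cv2.resize(t[210:330,235:435],None,fx=4,fy=4,interpolation=cv2.INTER_CUBIC))
E
```

```text
knob px (254, 273, 16, 16) [261.5622 280.3103] (309, 185, 18, 27) [318.4839 197.851 ]
knob tri (array([0.5056, 0.102 , 0.0571]), np.float64(0.0023024833604125493))Traceback (most recent call last):
  File "<stdin>", line 12, in <module>
  File "h.py", line 17, in blob
    return max(cs,key=cv2.contourArea)
ValueError: max() iterable argument is empty
```

```bash
python3 - <<'E'
from h import *
np.set_printoptions(precision=4,suppress=True)
from workcell import optics
T=optics.camera_params('top')
t=cv2.imread('pics/top0.png');h=cv2.cvtColor(t,cv2.COLOR_BGR2HSV)
print('Vrow',h[281,250:275].tolist()[::3])
print('plate',h[240,280],'wood',h[230,343],'slot',h[265,301],h[281,290])
p0=np.array([0.5056,.102])
pl=h[240,280].astype(int)
m=(abs(h[...,0].astype(int)-pl[0])<4)&(abs(h[...,1].astype(int)-pl[1])<35)
c=blob(m,(235,215,345,322)); r=cv2.minAreaRect(c); print('rect',r)
W=np.array([plane(T,p,.034) for p in cv2.boxPoints(r)]);print(W, np.linalg.norm(np.roll(W,-1,0)-W,axis=1), W.mean(0))
g=(h[...,2]<110)&(h[...,1]<150)
for u,v in[(297,None),(306,None)]:pass
c=blob(g,(270,245,315,292));print('slot',cv2.boundingRect(c),cv2.contourArea(c))
hue=h[...,0].astype(int)
y=blob((abs(hue-29)<4)&(h[...,1]>180)&(h[...,2]>120),(320,165,362,210));print('amber',plane(T,cen(y),.062))
B=(hue>100)&(hue<125)&(h[...,1]>150)
b=blob(B,(375,325,415,370));print('blue',plane(T,cen(b),.06))
print('cup',plane(T,(402,185),.07))
q=cv2.minAreaRect(blob(B,(345,230,418,310)));print('paint',q,plane(T,q[0],.02))
cv2.imwrite('pics/c1.png',cv2.resize(t[210:330,235:435],None,fx=4,fy=4,interpolation=cv2.INTER_CUBIC))
E
```

```text
Vrow [[21, 201, 123], [7, 206, 130], [1, 205, 133], [1, 205, 133], [1, 201, 133], [1, 196, 135], [1, 207, 139], [177, 233, 46], [105, 20, 25]]
plate [ 21 198 130] wood [ 21 113 135] slot [120   9  56] [90  5 53]
rect ((288.90716552734375, 268.34771728515625), (85.7510986328125, 86.02091217041016), 0.9093804955482483)
[[ 0.4545  0.1294  0.034 ]
 [ 0.595   0.1306  0.034 ]
 [ 0.5948 -0.0102  0.034 ]
 [ 0.455  -0.0102  0.034 ]] [0.1405 0.1409 0.1399 0.1396] [0.5248 0.0599 0.034 ]
slot (272, 252, 34, 34) 449.5
amber [ 0.6587 -0.022   0.062 ]
blue [ 0.3991 -0.1117  0.06  ]
cup [ 0.6585 -0.1187  0.07  ]
paint ((381.0, 269.0), (52.0, 52.0), 90.0) [ 0.5261 -0.0914  0.02  ]
```

View pics/c1.png

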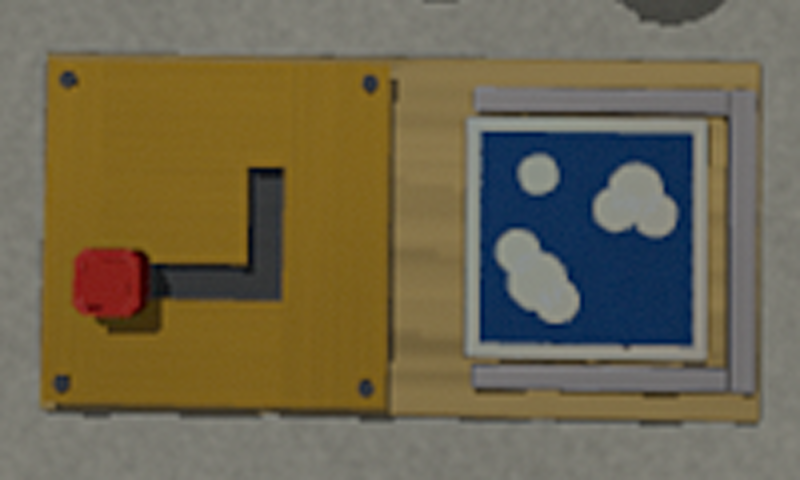

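The crop agrees with the known sizes: plate 140×140 mm, short leg at col ≈301.5, long leg at row ≈280.5. The tile's right edge is about 8 px (12 mm) short of the fence.

```bash
cat >> h.py <<'E'
def tool(s): return R.from_euler('xyz',s['tool_rot']).as_matrix()
def steps(s,target): return tool(s).T@(np.array(target)-s['position'])/.03
E
python3 - <<'E'
from h import *
from workcell import optics,monitor
np.set_printoptions(precision=4,suppress=True)
T=optics.camera_params('top'); s=monitor.observe()
f=lambda x,y,z:plane(T,(x/4+234.6,y/4+209.6),z)
a,b,c,d=[f(*p,.034) for p in((68,79),(370,84),(62,383),(366,387))]
for v in(b-a,d-c,a-c,b-d):print(np.degrees(np.arctan2(v[1],v[0])),np.linalg.norm(v))
print('centre',(a+b+c+d)/4,'corner',f(266,282,.034),'knobtop',f(109,281,.077),'end',f(266,169,.034)-[.0075,0,0])
print(tool(s)); print(steps(s,[.45,-.30,.245]),steps(s,[.505,.145,.245]))
E
```

```text
-90.0700730065738 0.12398979380100461
-89.65672771729471 0.12382122575999999
0.24711090487274198 0.12413235341124616
0.16954266102281043 0.12323826120093695
centre [0.5254 0.0602 0.034 ] corner [0.5057 0.0395 0.034 ] knobtop [0.5059 0.0983 0.077 ] end [0.5443 0.0403 0.034 ]
[[-0.0004  0.3039 -0.9527]
 [ 0.001  -0.9527 -0.3039]
 [-1.     -0.0011  0.0001]]
[ -0.0018  -6.7384 -11.2529] [  0.0121 -20.3132 -17.507 ]
```

arm_command(delta_pos=[[0, 0, 0], [0, 0, 0], [0, 0, 0], [0, 0, 0], [0, 0, 0], [0, 0, 0], [0, 0, 0], [0, 0, 0], [0, 0, 0], [0, 0, 0]], rotation=[[-1, 0, 0], [-1, 0, 0], [-1, 0, 0], [-1, 0, 0], [-1, 0, 0], [-1, 0, 0], [-1, 0, 0], [-1, 0, 0], [-1, 0, 0], [-1, 0, 0]], gripper=1)

```text
clock: 1.1
position: [0.1893, -0.5933, 0.2413]
tool_rot: [-2.557, 1.563, 1.981]
force: [0.6, 1.0, -0.6]
grip_width: -0.0002
```

arm_command(delta_pos=[[0, 0, 0], [0, 0, 0], [0, 0, 0], [0, 0, 0]], rotation=[[-1, 0, 0], [-1, 0, 0], [0, 0, 0], [0, 0, 0]])

```text
clock: 1.5
position: [0.1887, -0.5928, 0.24]
tool_rot: [-2.819, 1.56, 1.936]
force: [-1.2, -0.1, 0.2]
grip_width: 0.0005
```

```bash
cat > st.py <<'E'
from h import *
from workcell import monitor
import sys
np.set_printoptions(precision=4,suppress=True)
s=monitor.observe();print(s['clock'],s['position'],s['force'],s['grip_width'],s['qpos']);print(tool(s))
t=[float(v) for v in sys.argv[1:]]
for i in range(0,len(t),3):print(steps(s,t[i:i+3]))
E
python3 st.py .45 -.3 .245 .505 .15 .245
```

```text
1.5 [ 0.1887 -0.5928  0.24  ] [-1.2018 -0.1391  0.226 ] 0.0004586753893007483 [ 1.4013  0.5455 -0.3483  1.5919  0.2042  1.0509  1.039 ]
[[-0.0037  0.9991  0.043 ]
 [ 0.0097  0.0431 -0.999 ]
 [-0.9999 -0.0033 -0.0099]]
[-0.1056  9.1204 -9.3764]
[  0.0332  11.598  -24.2829]
```

arm_command(delta_pos=[[0, 0.9, -0.95], [0, 0.9, -0.95], [0, 0.9, -0.95], [0, 0.9, -0.95], [0, 0.9, -0.95], [0, 0.9, -0.95], [0, 0.9, -0.95], [0, 0.9, -0.95]], rotation=[[0.1, 0, 0], [0.1, 0, 0], [0.1, 0, 0], [0.1, 0, 0], [0, 0, 0], [0, 0, 0], [0, 0, 0], [0, 0, 0]])

```text
clock: 2.3
position: [0.4073, -0.3604, 0.2401]
tool_rot: [-2.548, 1.56, 2.127]
force: [0.7, -0.7, -0.6]
grip_width: 0.0001
```

```bash
python3 st.py .505 .15 .245
```

```text
2.3 [ 0.4073 -0.3604  0.2401] [ 0.7275 -0.7424 -0.6017] 7.314254705997786e-05 [ 0.9268  0.4283 -0.4141  1.7977  0.1987  0.9668  0.3939]
[[-0.0055  0.9993 -0.0371]
 [ 0.0088 -0.0371 -0.9993]
 [-0.9999 -0.0058 -0.0086]]
[ -0.0306   2.6242 -17.1236]
```

arm_command(delta_pos=[[0, 0.2, -1], [0, 0.2, -1], [0, 0.2, -1], [0, 0.2, -1], [0, 0.2, -1], [0, 0.2, -1], [0, 0.2, -1], [0, 0.2, -1], [0, 0.2, -1], [0, 0.2, -1]], rotation=[[-0.2, 0, 0], [-0.2, 0, 0], [0, 0, 0], [0, 0, 0], [0, 0, 0], [0, 0, 0], [0, 0, 0], [0, 0, 0], [0, 0, 0], [0, 0, 0]])

```text
clock: 3.3
position: [0.4752, -0.0473, 0.243]
tool_rot: [-2.784, 1.561, 1.904]
force: [0.6, -0.7, -0.1]
grip_width: -0.0004
```

```bash
python3 st.py .505 .15 .245
```

```text
3.3 [ 0.4752 -0.0473  0.243 ] [ 0.6403 -0.7398 -0.0761] -0.0003578922690717612 [ 0.4216  0.3325 -0.5467  1.955   0.2044  0.9122 -0.2508]
[[-0.0031  0.9997 -0.0239]
 [ 0.009  -0.0238 -0.9997]
 [-1.     -0.0033 -0.0089]]
[-0.0106  0.835  -6.5982]
```

arm_command(delta_pos=[[0, 0.13, -1], [0, 0.13, -1], [0, 0.13, -1], [0, 0.13, -1], [0, 0.13, -1], [0, 0.13, -1], [0, 0, -0.4], [0, 0, 0]], rotation=[[-0.2, 0, 0], [-0.1, 0.05, 0], [0, 0.05, 0], [0, 0, 0], [0, 0, 0], [0, 0, 0], [0, 0, 0], [0, 0, 0]])

```text
clock: 4.1
position: [0.4999, 0.1567, 0.2462]
tool_rot: [-2.992, 1.549, 1.709]
force: [0.3, -1.2, -0.5]
grip_width: -0.0002
```

```bash
python3 st.py .506 .148 .065
```

```text
4.1 [0.4999 0.1567 0.2462] [ 0.2945 -1.169  -0.528 ] -0.00024448915798124204 [ 0.0513  0.41   -0.598   1.8444  0.2529  0.9598 -0.6643]
[[-0.0029  0.9999 -0.0117]
 [ 0.0211 -0.0116 -0.9997]
 [-0.9998 -0.0032 -0.0211]]
[6.0326 0.227  0.4133]
```

arm_command(delta_pos=[[1, 0.1, 0.1], [1, 0.1, 0.1], [1, 0, 0], [1, 0, 0], [1, 0, 0], [0.6, 0, 0], [0.3, 0, 0], [0, 0, 0]], rotation=[[0, -0.1, 0], [0, -0.1, 0], [0, 0, 0], [0, 0, 0], [0, 0, 0], [0, 0, 0], [0, 0, 0], [0, 0, 0]])

```text
clock: 4.9
position: [0.5068, 0.1403, 0.0636]
tool_rot: [-0.202, 1.565, -1.804]
force: [-1.1, 0.1, -0.3]
grip_width: 0.0002
```

```bash
python3 st.py .506 .138 .062; python3 - <<'E'
from workcell import optics
import cv2
t=optics.grab_frame('top')[:,:,::-1];s=optics.grab_frame('scene')[:,:,::-1]
a=cv2.resize(s[130:290,240:440],None,fx=4,fy=3.75,interpolation=cv2.INTER_CUBIC)
cv2.imwrite('pics/s1.png',a)
E
```

```text
4.9 [0.5068 0.1403 0.0636] [-1.0534  0.0988 -0.3272] 0.00018207397128040443 [-0.066   0.6735 -0.4365  1.9706  0.4903  0.6059 -0.8613]
[[-0.0014  0.9995 -0.0312]
 [-0.0057 -0.0312 -0.9995]
 [-1.     -0.0012  0.0057]]
[ 0.0529 -0.0227  0.0755]
```

View pics/s1.png

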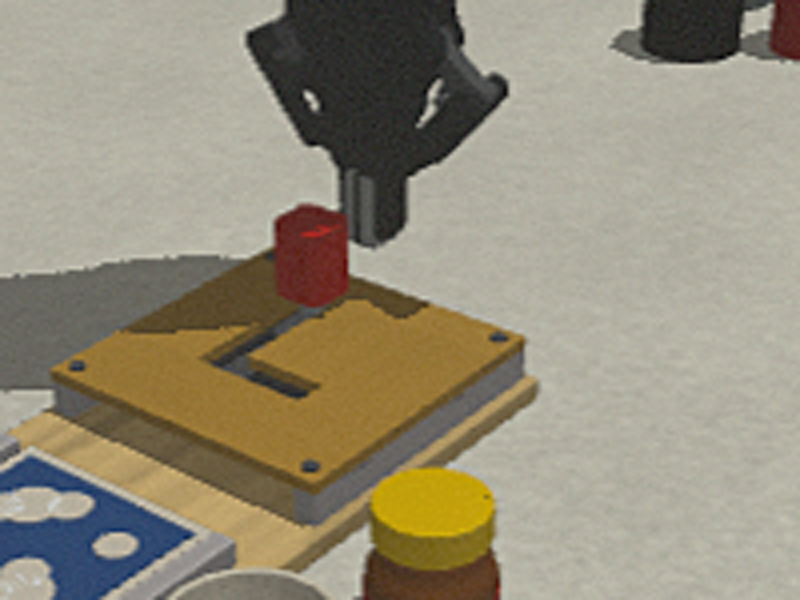

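The fingers hang clear behind the knob, over the plate and in line with the long leg. I'll push slowly along −y.

arm_command(delta_pos=[[0.1, 0, 0.2], [0, 0, 0.2], [0, 0, 0.2], [0, 0, 0.2], [0, 0, 0.2], [0, 0, 0.2], [0, 0, 0.2]], rotation=[[-0.2, 0, 0], [-0.1, 0, 0], [0, 0, 0], [0, 0, 0], [0, 0, 0], [0, 0, 0], [0, 0, 0]])

```text
clock: 5.7
position: [0.5088, 0.0963, 0.065]
tool_rot: [1.133, 1.565, -0.435]
force: [0.1, 3.2, -1.4]
grip_width: 0.0
```

```bash
python3 st.py .506 .0635 .061
```

```text
5.7 [0.5088 0.0963 0.065 ] [ 0.1434  3.2499 -1.3566] 3.639405009977896e-05 [ 0.026   0.6618 -0.447   1.9964  0.5072  0.5887 -0.764 ]
[[ 0.0055  1.      0.0031]
 [-0.0025  0.0031 -1.    ]
 [-1.      0.0055  0.0026]]
[ 0.1348 -0.0987  1.0926]
```

arm_command(delta_pos=[[0.05, -0.03, 0.2], [0.05, -0.03, 0.2], [0.03, -0.02, 0.2], [0.03, -0.02, 0.2], [0.02, 0, 0.15]], rotation=[[0, 0, 0], [0, 0, 0], [0, 0, 0], [0, 0, 0], [0, 0, 0]])

```text
clock: 6.2
position: [0.5065, 0.0654, 0.0597]
tool_rot: [1.309, 1.563, -0.259]
force: [-1.2, 4.5, 2.8]
grip_width: 0.0001
```

```bash
cat > look.py <<'E'
from h import *
from workcell import optics
import sys
np.set_printoptions(precision=4,suppress=True)
n=sys.argv[1]
T,S=optics.camera_params('top'),optics.camera_params('scene')
t=optics.grab_frame('top')[:,:,::-1];s=optics.grab_frame('scene')[:,:,::-1]
cv2.imwrite(f'pics/t{n}.png',t);cv2.imwrite(f'pics/s{n}.png',s)
hs=cv2.cvtColor(np.ascontiguousarray(s),cv2.COLOR_BGR2HSV);h=cv2.cvtColor(np.ascontiguousarray(t),cv2.COLOR_BGR2HSV)
red=((hs[...,0]<6)|(hs[...,0]>174))&(hs[...,1]>150)&(hs[...,2]>40)
c=blob(red,(250,170,345,250));print('knob scene',cv2.boundingRect(c),plane(S,cen(c),.059))
B=(h[...,0]>100)&(h[...,0]<125)&(h[...,1]>150)
x,y,w,hh=cv2.boundingRect(blob(B,(345,230,418,310)));print('paint right col',x+w,x)
cv2.imwrite(f'pics/b{n}.png',np.hstack([cv2.resize(s[150:350,170:370],(400,400),interpolation=cv2.INTER_CUBIC),cv2.resize(t[195:345,265:415],(400,400),interpolation=cv2.INTER_CUBIC)]))
E
python3 st.py .506 .0635 .061;python3 look.py 2
```

```text
6.2 [0.5065 0.0654 0.0597] [-1.159   4.5278  2.8311] 0.0001304255189296748 [ 0.0804  0.6626 -0.4405  2.0181  0.5206  0.5643 -0.7218]
[[ 0.0072  1.      0.003 ]
 [-0.0019  0.003  -1.    ]
 [-1.      0.0072  0.0019]]
[-0.044  -0.0163  0.0631]
knob scene (285, 198, 19, 29) [0.5071 0.0403 0.059 ]
paint right col 411 358
```

View pics/b2.png

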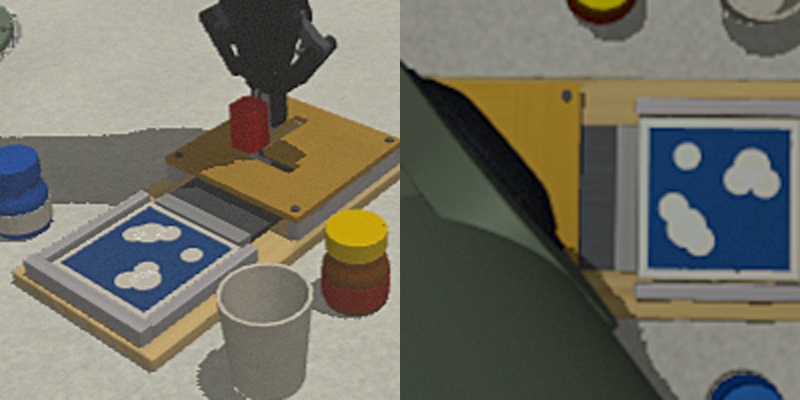

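The knob is in line with the short leg and the tile is almost at the fence. I'll nudge on in small steps until the stop is felt.

arm_command(delta_pos=[[0, 0, 0.1], [0, 0, 0.1]], rotation=[[0, 0, 0], [0, 0, 0]])

```text
clock: 6.5
position: [0.5064, 0.0623, 0.0597]
tool_rot: [1.818, 1.563, 0.252]
force: [-4.1, 28.1, 1.0]
grip_width: -0.0002
```

arm_command(delta_pos=[[0, 0, 0.1], [0, 0, 0.1]], rotation=[[0, 0, 0], [0, 0, 0]])

```text
clock: 6.7
position: [0.5064, 0.0623, 0.0599]
tool_rot: [2.39, 1.557, 0.829]
force: [-2.4, 18.7, -2.1]
grip_width: 0.0
```

arm_command(delta_pos=[[0, 0, -0.3], [0, 0, -0.7], [0, 0, -0.7], [-0.7, 0, 0], [-1, -0.3, 0], [-1, -0.3, 0], [0, -0.3, 0]], rotation=[[0, 0, 0], [0, 0, 0], [0, 0, 0], [0, 0, 0], [0, 0, 0], [0, 0, 0], [0, 0, 0]])

```text
clock: 7.4
position: [0.4763, 0.115, 0.1424]
tool_rot: [2.586, 1.562, 1.026]
force: [1.2, 0.1, -0.8]
grip_width: -0.0001
```

arm_command(delta_pos=[[0, 0, 0], [0, 0, 0], [0, 0, 0], [0, 0, 0], [0, 0, 0], [0, 0, 0], [0, 0, 0], [0, 0, 0], [0, 0, 0], [0, 0, 0]], rotation=[[-1, 0, 0], [-1, 0, 0], [-1, 0, 0], [-1, 0, 0], [-1, 0, 0], [-1, 0, 0], [-1, 0, 0], [-1, 0, 0], [-1, 0, 0], [-1, 0, 0]])

```text
clock: 8.4
position: [0.4726, 0.113, 0.1392]
tool_rot: [0.931, 1.57, 0.459]
force: [-1.0, -0.3, -0.2]
grip_width: -0.0002
```

arm_command(delta_pos=[[0, 0, 0], [0, 0, 0], [0, 0, 0], [0, 0, 0], [0, 0, 0], [0, 0, 0]], rotation=[[-1, 0, 0], [-1, 0, 0], [-1, 0, 0], [-1, 0, 0], [-0.5, 0, 0], [0, 0, 0]])

```text
clock: 9.0
position: [0.4706, 0.1118, 0.1359]
tool_rot: [-2.589, 1.566, -2.567]
force: [0.7, -0.2, -0.5]
grip_width: 0.0001
```

```bash
python3 st.py .455 .0385 .12 .455 .0385 .06;python3 look.py 3
```

```text
9.0 [0.4706 0.1118 0.1359] [ 0.6908 -0.1936 -0.496 ] 0.0001161721913010439 [ 0.3306  0.6268 -0.9316  2.0253  0.6844  0.8408  0.5944]
[[-0.0039 -0.022   0.9997]
 [-0.0025  0.9998  0.022 ]
 [-1.     -0.0024 -0.0039]]
[ 0.5389 -2.4287 -0.5712]
[ 2.5389 -2.4239 -0.5633]
knob scene (284, 199, 20, 28) [0.5071 0.0387 0.059 ]
paint right col 413 360
```

arm_command(delta_pos=[[0, -0.6, -0.3], [0, -0.6, -0.3], [0, -0.6, 0], [0, -0.6, 0], [0.8, 0, 0], [0.8, 0, 0], [0.8, 0, 0], [0, 0, 0]], rotation=[[0.1, 0, 0], [0.1, 0, 0], [0, 0, 0], [0, 0, 0], [0, 0, 0], [0, 0, 0], [0, 0, 0], [0, 0, 0]])

```text
clock: 9.9
position: [0.452, 0.0361, 0.0621]
tool_rot: [-1.973, 1.566, -1.991]
force: [0.3, 0.3, 0.1]
grip_width: 0.0001
```

```bash
python3 st.py .4817 .0385 .06
```

```text
9.9 [0.452  0.0361 0.0621] [0.3363 0.3172 0.1405] 0.00011122082887314508 [ 0.3887  0.6985 -0.799   2.141   0.854   0.6636  0.5378]
[[-0.0021  0.0182  0.9998]
 [-0.0047  0.9998 -0.0182]
 [-1.     -0.0047 -0.002 ]]
[0.0668 0.0992 0.9871]
```

arm_command(delta_pos=[[0.05, 0.05, 0.3], [0, 0.05, 0.3], [0, 0, 0.3], [0.02, 0, 0.2], [0.02, 0, 0.2], [0.02, 0, 0.2], [0.02, 0, 0.2], [0.02, 0, 0.2]], rotation=[[-0.1, 0, 0], [-0.1, 0, 0], [0, 0, 0], [0, 0, 0], [0, 0, 0], [0, 0, 0], [0, 0, 0], [0, 0, 0]])

```text
clock: 10.7
position: [0.5147, 0.0395, 0.0608]
tool_rot: [-1.577, 1.566, -1.574]
force: [-2.6, 0.6, 1.3]
grip_width: -0.0001
```

```bash
python3 st.py .5225 .0385 .06;python3 look.py 4
```

```text
10.7 [0.5147 0.0395 0.0608] [-2.5539  0.5922  1.2929] -6.916748308515971e-05 [ 0.3823  0.7691 -0.8047  1.9852  0.8287  0.7554  0.6422]
[[-0.     -0.0023  1.    ]
 [-0.0049  1.      0.0023]
 [-1.     -0.0049 -0.    ]]
[ 0.0284 -0.0348  0.26  ]
knob scene (300, 205, 20, 29) [0.541  0.0389 0.059 ]
paint right col 413 360
```

View pics/b4.png

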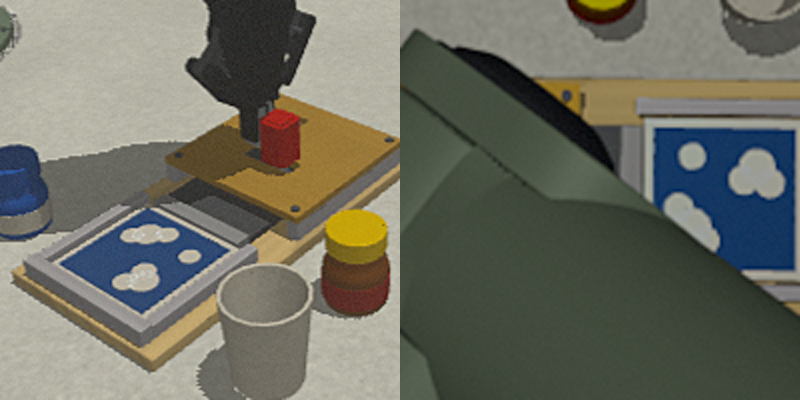

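The knob is well along the short leg, with a few mm to go. I'll keep pushing to the stop.

arm_command(delta_pos=[[0.02, 0, 0.15], [0, 0, 0.12], [0, 0, 0.1]], rotation=[[0, 0, 0], [0, 0, 0], [0, 0, 0]])

```text
clock: 11.1
position: [0.5241, 0.0397, 0.0598]
tool_rot: [-2.215, 1.564, -2.212]
force: [-33.3, 1.7, 26.2]
grip_width: -0.0001
```

arm_command(delta_pos=[[0, 0, 0.1], [0, 0, 0.1]], rotation=[[0, 0, 0], [0, 0, 0]])

```text
clock: 11.3
position: [0.524, 0.0397, 0.059]
tool_rot: [-2.639, 1.552, -2.634]
force: [-26.2, 0.3, 17.4]
grip_width: 0.0002
```

The stop is felt at TCP x = 0.524, where I predicted 0.523. I'll back away, then rise.

arm_command(delta_pos=[[0, 0, -0.3], [0, 0, -0.7], [0, 0, -0.7], [-0.7, 0, 0], [-1, 0, 0], [-1, 0, 0], [-1, 0, 0], [-1, 0, 0], [0, 0, 0], [0, 0, 0]], rotation=[[0, 0, 0], [0, 0, 0], [0, 0, 0], [0, 0, 0], [0, 0, 0], [0, 0, 0], [0, 0, 0], [0, 0, 0], [0, 0, 0], [0, 0, 0]])

```text
clock: 12.3
position: [0.4732, 0.0411, 0.2061]
tool_rot: [-2.583, 1.554, -2.577]
force: [-0.3, 0.1, 1.0]
grip_width: 0.0002
```

arm_command(delta_pos=[[0, 1, 0], [0, 1, 0], [0, 1, 0], [0, 1, 0], [0, 1, 0], [0, 1, 0], [0, 0, 0], [0, 0, 0], [0, 0, 0]], rotation=[[0, 0, 0], [0, 0, 0], [0, 0, 0], [0, 0, 0], [0, 0, 0], [0, 0, 0], [0, 0, 0], [0, 0, 0], [0, 0, 0]])

```text
clock: 13.2
position: [0.4707, 0.2257, 0.1972]
tool_rot: [-2.61, 1.548, -2.605]
force: [-0.9, 0.4, 0.6]
grip_width: -0.0001
```

```bash
python3 st.py;python3 look.py 5
```

```text
13.2 [0.4707 0.2257 0.1972] [-0.9481  0.3957  0.5761] -9.960064127899203e-05 [ 0.1355  0.6023 -0.9792  1.8664  0.5794  1.0172  0.4803]
[[-0.02   -0.0043  0.9998]
 [-0.0119  0.9999  0.004 ]
 [-0.9997 -0.0118 -0.02  ]]
knob scene (304, 206, 20, 30) [0.5485 0.0394 0.059 ]
paint right col 413 360
```

View pics/b5.png

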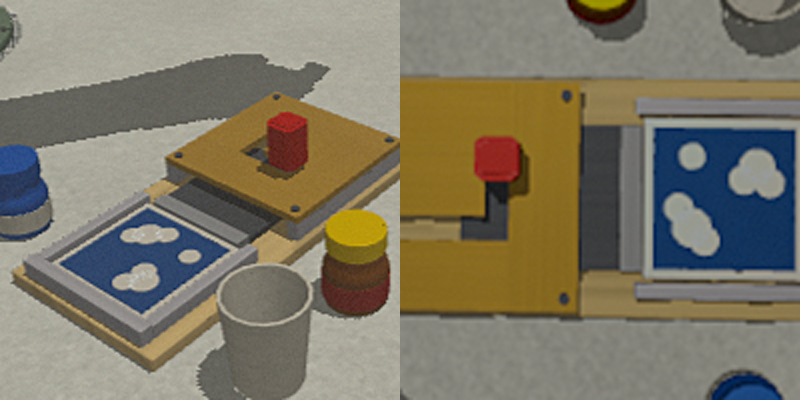

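The knob stands at the end of the short leg (crop (497,158)), about 41 mm from the corner. The tile is up against the fence, the jars and cup haven't moved, and the arm is clear.

```bash
python3 -c "
from workcell import bot
print(bot.job_done())"
```

```text
the job is handed in; nothing more can be done
None
```

The job is handed in. The tile is locked in the jig and the knob is at the end of the short leg. No verdict was reported.

I pushed the knob with the shut fingertips along the long leg until it met the stop. I then backed off, turned the gripper 90° and pushed it along the short leg to its stop. After that I backed off again, rose and moved about 20 cm away, finishing at 13.2 s of the 48 s allowed.

Last checks:
- **Knob:** it moved about 41 mm across from the corner, against a nominal 40 and a stop at 41.5. It was in line with the short leg to about 1 mm.
- **Tile:** it moved about 9–10 mm and looks flush with the fence. I judged this from where the painted area stood in the overhead camera, not from a direct measurement.
- **Jars and cup:** they look unmoved in the pictures; I did not re-measure their positions.
- **Forces:** the tool force after backing off was about 1 N, which is noise level. The largest I read was about 42 N, fingertips against the short-leg stop, well under the 120 N wrist limit.

No check failed. The only disagreement was about 2 mm between the two cameras on the knob's position, which matches the stated calibration error.

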